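# Present a bushing on an overhanging fixture plate and hold it

## Task

Stand the steel bushing in the round nest of the blue fixture plate and let go of it, then take the plate by its black rib and slide it straight out over the end of the block until its outer end is level with the red pointer. Loaded like this the plate would tip off the block, so keep it flat on the block and finish while still holding it there, with the bushing in its nest; leave the brass bushing and the other things on the table alone.

Things in the scene. Friction and masses are not known exactly. Their poses are not given: they have to be found in the camera images.
- block: fixed dark steel base block with an aluminium top, 250 (x) x 140 (y) x 60 mm high, standing on the table. Origin: centre of its underside. Its +x axis points outward, roughly towards the robot's right (world -y); the plate is slid out over its +x end, which is 125 mm from the origin
- plate: loose blue fixture plate, 270 (x) x 90 (y) x 8 mm, about 0.5 kg, lying on the block, its +x outward, nearly along the block's x. Origin: centre of its underside. Black rib near its inner (-x) end, round nest near its outer (+x) end. With the bushing in the nest it balances about 23 mm outward of its middle; at the pointer it overhangs by 135 to 165 mm and tips unless held
- plate_end (a point): middle of the plate's outer end face (135 mm outward of the plate's origin, half-way up the thickness); axes as the plate's
- plate_grip (a point): centre of the plate's upright black rib, 105 mm inward of the plate's origin. The rib is 40 mm long (plate x), 16 mm thick (plate y) and stands 45 mm above the plate's top; the point is 25 mm above the plate's top. Fixed to the plate; axes as the plate's
- plate_nest (a point): centre of the nest's floor (the plate's top, 85 mm outward of the plate's origin): a raised aluminium ring, 46 mm inner and 56 mm outer diameter, 6 mm high, around a white disc; axes as the plate's
- pointer_tip (a point): tip of the red pointer: a thin bar, 5 mm wide, 6 mm high, on a small fixed post beside the plate's path (the block's +y side). Its underside is 10 mm above the plate's top; the tip is 65 mm to the side of the block's centre line, so the plate's edge passes about 20 mm from it. Axes as the block's: the plate's outer end is to reach the pointer's x
- steel_bush_mid (a point): centre of the loose grey steel bushing, an upright ring 40 mm in outer diameter with an 18 mm bore, 45 mm high, about 0.25 kg; the point is half-way up; z along its bore, up
- steel_bush_bottom (a point): centre of the steel bushing's lower face, 22.5 mm below its middle
- brass_bush_mid (a point): centre of the yellow brass bushing, same size as the steel one; not to be used. The steel and brass bushings stand on the table some way apart; which stands where changes
- mug: white mug, 80 mm in diameter, 90 mm high; origin under its centre; a bystander
- screwdriver: screwdriver with a red handle lying on the table; a bystander
- vice: small orange vice, 75 x 35 x 34 mm; origin under its centre; a bystander
- mouse: round black computer mouse, 60 mm in diameter, 34 mm high; origin under its centre; a bystander
- jar: amber jar with a black cap, 60 mm in diameter, 80 mm high; origin under its centre; a bystander
Things that resemble listed ones, but are neither listed nor needed, are in the scene too. Leave any purple look-alike of the part that bears pointer_tip alone.

How it is judged:
By the outcome, as a careful person would: the job done as asked, in the order asked, and still so for the second after the job is handed in, while the arm keeps its last pose, push and grip.
It also fails if it takes over 51 s, if anything falls off the work surface, if the arm or the gripper's body presses on something with over 40 N, if the wrist force passes 120 N, or if a joint passes its speed limit or range.

## Robot

A 6-joint arm with a two-finger parallel gripper is mounted at the origin on the work surface. World frame = base frame: x ahead of the robot, y to its left, z up, the work surface at z = 0. Lengths are in m, angles in rad, forces in N, time in s.
With the tool pointing down it reaches from about 0.275 to 0.875 m from the base axis. Payload 12.5 kg.
Tool frame: the origin (TCP) lies on the centre line of the jaws, within the pads' length; the fingertips stand 25 mm ahead of it and the grasp point (between the pads) lies 6 mm ahead of it; x points along the fingers, y is the direction in which the jaws open and shut, and the axes are right-handed (so a half turn about x gives the same grasp; the last joint's range is limited). The gripper opens to 85 mm and grips with 20 to 120 N. Pads are 22 mm wide; open, the fingers measure 114 mm over their backs; the gripper's body (76 mm by 85 mm) begins 54 mm behind the grasp point. The pads swing forward as they close: fully open they stand 13 mm farther back than shut.
Start: joints at [-0.085, 0.351, 1.652, -0, 1.139, -0.085], TCP at [0.55, 0, 0.256] pointing down, gripper open.
Joint ranges: [-2.75, 2.75], [-0.79, 2.1], [0.01, 2.65], [-1.57, 4.71], [0.07, 3.14], [-2.87, 2.87]. Speed limits (rad/s): [2.22, 2.22, 2.79, 3.14, 3.14, 3.14].

## Interface

Orientations are given as a unit quaternion [x, y, z, w].
In Python, from plant import get_obs, cams, r gives the robot as it stands.
- The arm moves only by the tool jog_arm, never from a script. Its argument "commands" is a list that holds one entry, the list of rows, each a list of 7 numbers: the shift along the tool's x, y, z as a fraction of full scale, then the turn, a rotation vector about the tool's x, y, z as a fraction of full scale, then the closure, from 0 (fully open) to 1 (shut). A call has 1 to 20 rows; each row is the pose to reach, as a shift and turn from the pose commanded when the call began, along the tool's axes at that moment, turning the shorter way round; what a row does not reach only later rows make up. Full scale, the value 1, is 200 mm for a shift and 360 degrees for a turn. A row lasts 1/12 s, in which the tool goes at most 41.7 mm and 7.16 degrees, less where a joint would pass 70% of its speed; a pose out of reach is approached as far as the arm can. A call with a number of a shift or a turn outside -1 to 1 is refused whole. A call with a gripper value outside its range is refused whole. The fingers move at their own pace and stop on an object; "squeeze" is the grip in N (left out, the last holds). Time passes only in rows, so rows that repeat a pose let the fingers close. It gives the time, the measured TCP pose, the force and the opening at its end, in the units of the state.
- get_obs(): the state, without advancing time (a new reading comes with each control period).
- cams.snapshot(name): name is "scene" or "side" or "wrist"; returns the picture (420x560x3 uint8, red, green, blue); there is no depth.
- cams.camera_info(name): a dict with "vfov" (degrees; the focal length in pixels is half the picture's height over the tangent of half this angle, whatever the lens; pixels are square), "cx", "cy" (the principal point, pixels), "R" (3x3) and "t" (3): a world point X has camera coordinates R X + t. Camera axes: x right, y down, z forward; pixel columns grow to the right and rows downward; lengths in m; the calibration is good to about 2 mm. The wrist camera is an equidistant fisheye: a pixel r from the principal point sees the ray r / f radians off the axis. A picture is of the moment at which its call begins: read the wrist's pose just before it. camera_info takes no time and is no camera call; for the wrist camera it gives the pose at the moment of the call.
- r.close_job(): hands the job in, once; it reports no verdict.
The state is a dict: "time_s": time; "joints": joint angles; "qvel": joint speeds; "tau": joint torques, N m; "tool_pos": TCP position; "ee_rot": TCP orientation; "wrist_force": force on the tool from outside, world axes, zero at the start; "torque": the same for the moment, N m; "gripper_width": opening from 0.0 (shut) to 1.0 (fully open).
Only numpy, scipy, OpenCV 4.12 (cv2) and the standard library are available. Lean on these libraries where they do the work, as an engineer would, in place of code of your own. Each camera call takes 0.05 s, during which the arm holds its last target.

## Working session

There is one attempt and no reset: what is moved stays moved. The work goes in short steps, Python scripts to look and compute and a tool call to move; the robot and the scene stay as the last step left them, time stands still between calls to the robot, and variables do not carry over. Pictures are saved under pics/ and viewed, and the job is handed in when it is done.

Besides the shell and the picture viewer there is one more tool, called after "Call:" in YAML: its name, and indented under it one key for each argument. jog_arm: Moves the arm, as the interface text tells. Shift numbers are shares of 200 mm and turn numbers shares of 360 degrees, none past 1 either way. Its arguments: {"type":"object","properties":{"commands":{"type":"array","items":{"type":"array","items":{"type":"array","items":{"type":"number"}}}},"squeeze":{"type":"number"}},"required":["commands"]}

```bash
ls; mkdir -p pics
python3 - <<'E'
from plant import get_obs,cams,r
import cv2
print(get_obs())
for n in ("scene","side","wrist"):
    print(n,cams.camera_info(n))
    cv2.imwrite(f"pics/{n}0.png",cams.snapshot(n)[:,:,::-1])
E
```

```text
pics
{'time_s': 0.0, 'joints': array([-8.46049868e-02,  3.51242117e-01,  1.65243990e+00,  6.69728521e-07,
        1.13910412e+00, -8.46095976e-02]), 'qvel': array([-1.13769511e-04, -3.59946884e-05, -4.13153650e-04, -9.16297080e-04,
       -7.41889573e-04,  1.89007516e-03]), 'tau': array([ 1.33101348e-03, -5.06107914e+01, -2.91406649e+01,  6.01447425e-06,
        4.57781483e-03,  4.96419239e-05]), 'tool_pos': array([5.49690143e-01, 4.92573131e-05, 2.55749178e-01]), 'ee_rot': array([ 0.4997269 ,  0.50032365, -0.50027075,  0.49967834]), 'wrist_force': array([ 0.2303673 ,  0.18472093, -0.6180056 ]), 'torque': array([-0.05294452, -0.078592  ,  0.02604173]), 'gripper_width': 0.9978008750130914}
scene {'vfov': 51.681241682137745, 'cx': 277.2524347395341, 'cy': 205.14864493852997, 'R': array([[-0.69296754,  0.72090403,  0.00966307],
       [ 0.5597755 ,  0.5464331 , -0.62294643],
       [-0.45436481, -0.42627251, -0.78220481]]), 't': array([ 0.41976186, -0.2825191 ,  1.49549469])}
side {'vfov': 44.30663855858367, 'cx': 287.0770591027502, 'cy': 202.13172668968943, 'R': array([[ 0.99419232, -0.10562689, -0.02060571],
       [-0.07173554, -0.50771372, -0.85853409],
       [ 0.08022248,  0.85502616, -0.51234228]]), 't': array([-0.59960979,  0.11116082,  1.23708202])}
wrist {'vfov': 65.70646984690485, 'cx': 271.95291805115073, 'cy': 204.94695151307383, 'R': array([[ 9.99998655e-01,  2.40258126e-04, -1.62271617e-03],
       [ 6.76241090e-04, -9.61628080e-01,  2.74355570e-01],
       [-1.49453328e-03, -2.74356299e-01, -9.61626948e-01]]), 't': array([-0.54903481, -0.03505456,  0.37950742])}
```

View pics/scene0.png

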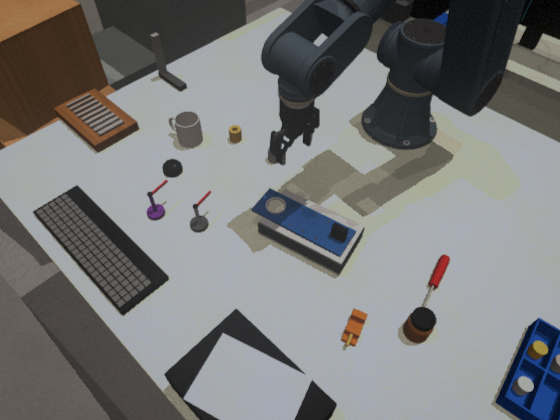

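View pics/side0.png

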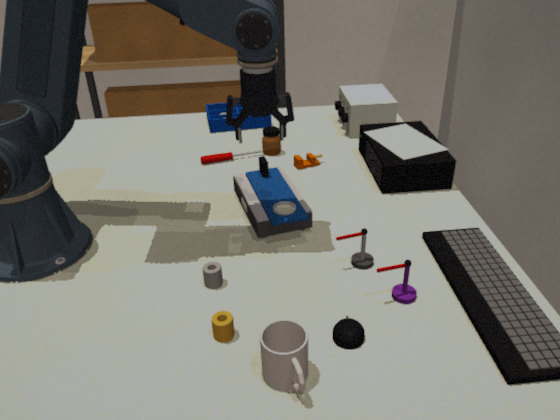

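View pics/wrist0.png

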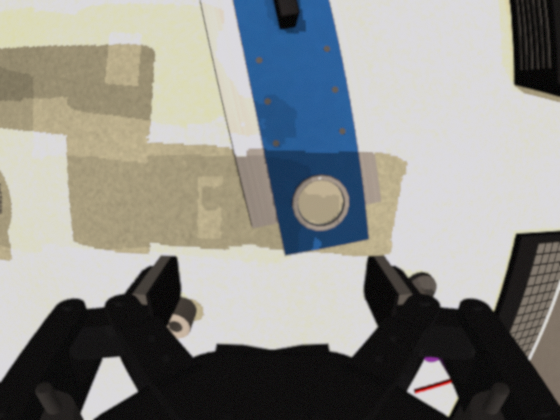

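The steel bushing is at side (212,275), the brass at (223,327). The true pointer has a grey post and its tip is near side (338,239). The purple one is the look-alike. Next I'll measure positions.

```bash
cat > h.py <<'E'
import numpy as np, cv2
from plant import get_obs,cams,r
from scipy.spatial.transform import Rotation as Rot
def ray(info,px,fish):
    f=210/np.tan(np.radians(info["vfov"])/2)
    d=np.array([px[0]-info["cx"],px[1]-info["cy"]],float)
    if fish:
        rr=np.hypot(*d); th=rr/f
        v=np.array([*(d/max(rr,1e-9)*np.sin(th)),np.cos(th)])
    else: v=np.array([d[0]/f,d[1]/f,1.]); v/=np.linalg.norm(v)
    R=np.array(info["R"]);t=np.array(info["t"])
    return -R.T@t, R.T@v
def plane(info,px,z,fish=False):
    o,d=ray(info,px,fish); return o+d*(z-o[2])/d[2]
def tri(rays):
    A=np.zeros((3,3));b=np.zeros(3)
    for o,d in rays:
        P=np.eye(3)-np.outer(d,d);A+=P;b+=P@o
    x=np.linalg.solve(A,b)
    return x,[np.linalg.norm((np.eye(3)-np.outer(d,d))@(x-o)) for o,d in rays]
def proj(info,X,fish=False):
    f=210/np.tan(np.radians(info["vfov"])/2)
    c=np.array(info["R"])@X+np.array(info["t"])
    if fish:
        th=np.arctan2(np.hypot(c[0],c[1]),c[2]);n=np.hypot(c[0],c[1])
        return info["cx"]+f*th*c[0]/n,info["cy"]+f*th*c[1]/n
    return info["cx"]+f*c[0]/c[2],info["cy"]+f*c[1]/c[2]
E
python3 - <<'E'
import cv2
def crop(n,x0,y0,x1,y1,s,o):
    im=cv2.imread(f"pics/{n}0.png")[y0:y1,x0:x1]
    cv2.imwrite(f"pics/{o}.png",cv2.resize(im,None,fx=s,fy=s,interpolation=cv2.INTER_NEAREST))
crop("scene",135,170,275,270,5,"c1")
crop("side",190,210,430,310,3,"c2")
crop("side",190,140,320,245,5,"c3")
crop("wrist",150,0,410,260,2,"c4")
E
```

```text
(no output)
```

View pics/c1.png

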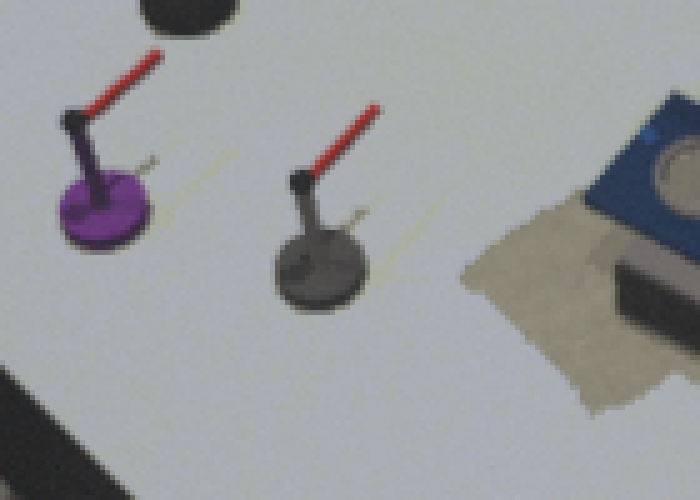

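View pics/c2.png

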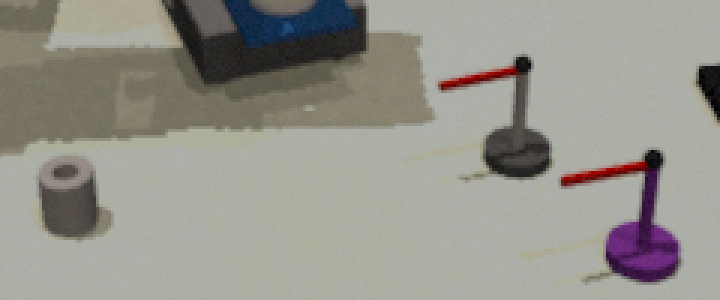

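View pics/c3.png

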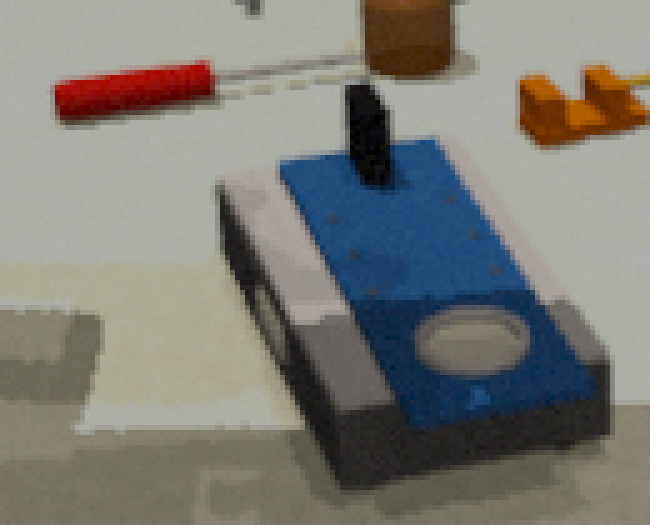

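View pics/c4.png

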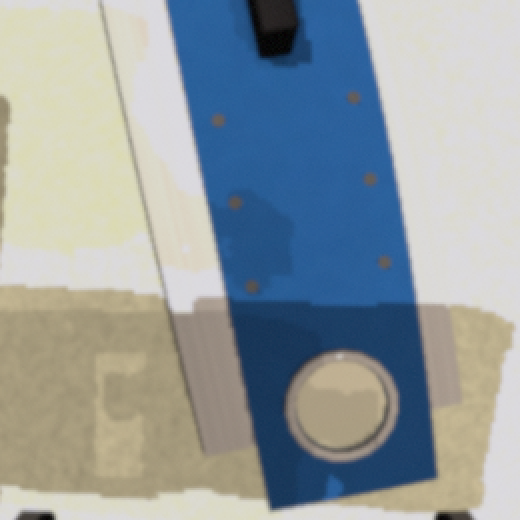

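```bash
cat > m1.py <<'E'
from h import *
W=cv2.imread("pics/wrist0.png");S=cv2.imread("pics/side0.png");C=cv2.imread("pics/scene0.png")
iw,isd,isc=[cams.camera_info(n) for n in("wrist","side","scene")]
def mask(im,lo,hi): return cv2.inRange(cv2.cvtColor(im,cv2.COLOR_BGR2HSV),lo,hi)
# pointer red
def bar(im,box):
    x0,y0,x1,y1=box
    hsv=cv2.cvtColor(im[y0:y1,x0:x1],cv2.COLOR_BGR2HSV)
    m=(cv2.inRange(hsv,(0,110,60),(10,255,255))|cv2.inRange(hsv,(170,110,60),(180,255,255)))
    p=np.argwhere(m)[:,::-1]+[x0,y0]
    mu=p.mean(0);u=np.linalg.svd(p-mu)[2][0];s=(p-mu)@u
    return mu+u*(s.min()-.3),mu+u*(s.max()+.3),len(p)
b1=bar(C,(190,188,216,208));b2=bar(S,(330,225,366,245))
print("scene bar",b1,"side bar",b2)
for a in b1[:2]:
    for b in b2[:2]:
        x,e=tri([ray(isc,a,0),ray(isd,b,0)]);print("tri",x.round(4),np.round(e,4))
# plate in wrist
m=mask(W,(100,120,40),(125,255,255));cs,_=cv2.findContours(m,cv2.RETR_EXTERNAL,cv2.CHAIN_APPROX_NONE)
c=max(cs,key=cv2.contourArea)[:,0]
P=np.array([plane(iw,p,.068,True)[:2] for p in c if p[1]>2])
rect=cv2.minAreaRect((P*1000).astype(np.float32));print("plate wrist rect",rect)
bx=cv2.boxPoints(rect);print(bx)
# side plate
m=mask(S[130:250,180:330],(100,100,40),(125,255,255));cs,_=cv2.findContours(m,cv2.RETR_EXTERNAL,cv2.CHAIN_APPROX_NONE)
c=max(cs,key=cv2.contourArea)[:,0]+[180,130]
P2=np.array([plane(isd,p,.068)[:2] for p in c]);print("plate side",cv2.minAreaRect((P2*1000).astype(np.float32)),cv2.boxPoints(cv2.minAreaRect((P2*1000).astype(np.float32))))
# block near corners
for p,lab in (((205/2+150,455/2),'wrist -y?left'),((461/2+150,403/2),'right')):
    print(lab,plane(iw,p,.06,True))
for p in ((190+340/5,140+413/5),(190+608/5,140+362/5),(190+219/5,140+184/5)): print('side blk',plane(isd,p,.06))
# nest from wrist: ring outer top z=.074
print('nest',plane(iw,(150+342/2,406/2),.074,True), plane(isd,(190+472/5,140+340/5),.074))
print('bush top wrist',plane(iw,(180,327),.045,True),'side',plane(isd,(212.3,267.5),.045))
E
python3 m1.py
```

```text
scene bar (array([209.41877033, 190.98025248]), array([196.94590402, 204.35971152]), 33) side bar (array([362.26314055, 232.7942564 ]), array([336.53128611, 238.23316114]), 74)
tri [ 0.7263 -0.1667  0.0984] [0.0232 0.0232]
tri [ 0.6943 -0.1721  0.0828] [0.0014 0.0014]
tri [ 0.751  -0.1597  0.084 ] [0.0008 0.0008]
tri [ 0.7191 -0.1654  0.0691] [0.0247 0.0247]
plate wrist rect ((581.107177734375, 64.0692367553711), (87.7752456665039, 254.86448669433594), 11.100683212280273)
[[513.5057   180.66742 ]
 [562.5756   -69.428635]
 [648.7087   -52.528946]
 [599.63873  197.56711 ]]
plate side ((579.7945556640625, 64.07276916503906), (91.92045593261719, 278.9058532714844), 11.335119247436523) [[507.32175 191.77222]
 [562.1399  -81.69339]
 [652.26733 -63.62668]
 [597.4492  209.83893]]
wrist -y?left [ 0.52924972 -0.04306649  0.06      ]
right [ 0.66194316 -0.01518037  0.06      ]
side blk [ 0.53055636 -0.05164213  0.06      ]
side blk [ 0.66098186 -0.02446644  0.06      ]
side blk [0.47826893 0.18567038 0.06      ]
nest [ 0.59651424 -0.0129997   0.074     ] [ 0.59630017 -0.01803896  0.074     ]
bush top wrist [ 0.43102361 -0.18649909  0.045     ] side [ 0.42551201 -0.18858497  0.045     ]
```

```bash
cat >> h.py <<'E'
def plan(pos,yaw=None,Rt=None):
    """shift/turn numbers from measured pose to world TCP pos, yaw = degrees about world z relative to now"""
    o=get_obs();R=Rot.from_quat(o["ee_rot"]).as_matrix()
    s=R.T@(np.array(pos)-o["tool_pos"])/.2
    Rt=R if Rt is None else Rt
    if yaw is not None: Rt=Rot.from_euler('z',yaw,degrees=True).as_matrix()@R
    w=Rot.from_matrix(R.T@Rt).as_rotvec()/(2*np.pi)
    print("shift",s.round(4),"turn",w.round(4),"TCP",o["tool_pos"].round(4))
E
python3 - <<'E'
from h import *
o=get_obs();print(Rot.from_quat(o["ee_rot"]).as_matrix().round(3))
plan([.428,-.187,.17])
plan([.428,-.187,.17],yaw=11.3)
isd,isc=cams.camera_info("side"),cams.camera_info("scene")
print("brass",plane(isd,(223,318),.045),plane(isc,(235.5,129),.045), "mug",plane(isd,(285,335),.09))
E
```

```text
[[-0.001  1.    -0.   ]
 [ 0.    -0.    -1.   ]
 [-1.    -0.001 -0.   ]]
shift [ 0.43   -0.6086  0.9353] turn [0. 0. 0.] TCP [0.5498 0.     0.2559]
shift [ 0.43   -0.6086  0.9353] turn [-0.0314 -0.     -0.    ] TCP [0.5498 0.     0.2559]
brass [ 0.44805823 -0.34354831  0.045     ] [ 0.44712772 -0.34036263  0.045     ] mug [ 0.55421285 -0.44522862  0.09      ]
```

Call:
jog_arm:
  commands:
    - [[0.05,-0.07,0.11,-0.004,0,0,0],[0.1,-0.15,0.23,-0.008,0,0,0],[0.15,-0.23,0.35,-0.012,0,0,0],[0.2,-0.3,0.47,-0.016,0,0,0],[0.25,-0.38,0.59,-0.02,0,0,0],[0.3,-0.46,0.71,-0.024,0,0,0],[0.36,-0.54,0.83,-0.028,0,0,0],[0.4,-0.6,0.91,-0.031,0,0,0],[0.43,-0.608,0.935,-0.0314,0,0,0],[0.43,-0.608,0.935,-0.0314,0,0,0],[0.43,-0.608,0.935,-0.0314,0,0,0]]

```text
time_s: 1.07
tool_pos: [0.4288, -0.1867, 0.1703]
ee_rot: [0.449, 0.547, -0.449, 0.546]
wrist_force: [0.2, 1.0, -0.4]
gripper_width: 0.998
```

Run:
```python
from h import *
import json
o=get_obs();print(o["time_s"],o["tool_pos"],abs(o["qvel"]).max())
iw=cams.camera_info("wrist")
for n in ("wrist","scene"): cv2.imwrite(f"pics/{n}1.png",cams.snapshot(n)[:,:,::-1])
json.dump({k:np.array(v).tolist() for k,v in iw.items()},open("iw1.json","w"))
```

```text
1.0667 [ 0.42875731 -0.18670183  0.17031289] 0.01961648267991231
```

View pics/wrist1.png

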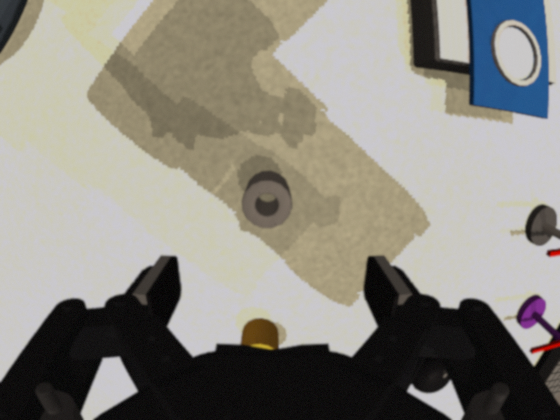

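View pics/scene1.png

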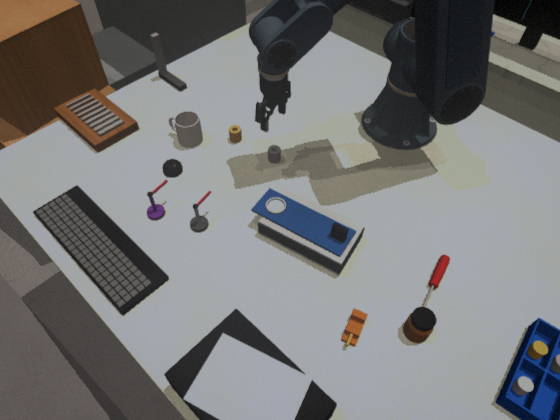

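The wrist image shows the steel bushing at (267,203), centred under the jaws, with nothing near it. I'll fit its top circle.

Run:
```python
from h import *
import json
iw={k:np.array(v) for k,v in json.load(open("iw1.json")).items()}
im=cv2.imread("pics/wrist1.png")
c=im[160:240,225:310];cv2.imwrite("pics/c5.png",cv2.resize(c,None,fx=7,fy=7,interpolation=cv2.INTER_NEAREST))
im=cv2.imread("pics/scene1.png");c=im[135:175,250:300];cv2.imwrite("pics/c6.png",cv2.resize(c,None,fx=10,fy=10,interpolation=cv2.INTER_NEAREST))
for p in((267,203),(267,204)):print(plane(iw,p,.045,True))
print("scene",plane(cams.camera_info("scene"),(274,150),.045))
print("nest",plane(iw,(516,53),.074,True))
```

```text
[ 0.42427335 -0.18478827  0.045     ]
[ 0.42442755 -0.18558     0.045     ]
scene [ 0.42928771 -0.18420389  0.045     ]
nest [ 0.59311124 -0.01579146  0.074     ]
```

View pics/c5.png

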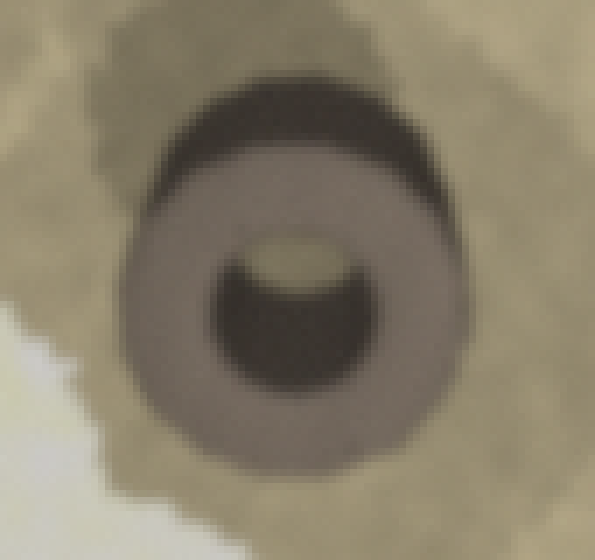

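View pics/c6.png

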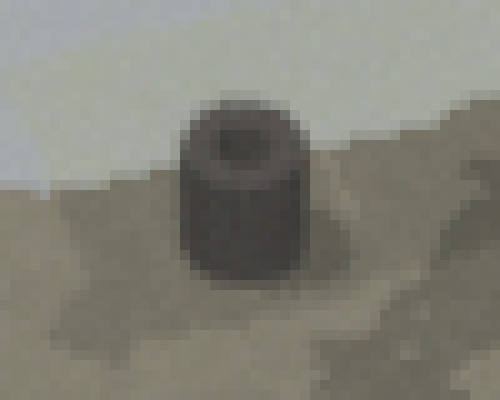

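Call:
jog_arm:
  commands:
    - [[0.1,-0.01,-0.002,0,0,0,0],[0.22,-0.018,-0.005,0,0,0,0],[0.34,-0.018,-0.005,0,0,0,0],[0.46,-0.018,-0.005,0,0,0,0],[0.56,-0.018,-0.005,0,0,0,0],[0.63,-0.018,-0.005,0,0,0,0],[0.676,-0.018,-0.005,0,0,0,0],[0.676,-0.018,-0.005,0,0,0,0],[0.676,-0.018,-0.005,0,0,0,0.2],[0.676,-0.018,-0.005,0,0,0,0.4],[0.676,-0.018,-0.005,0,0,0,0.5],[0.676,-0.018,-0.005,0,0,0,0.6],[0.676,-0.018,-0.005,0,0,0,0.7],[0.676,-0.018,-0.005,0,0,0,0.7],[0.676,-0.018,-0.005,0,0,0,0.7],[0.676,-0.018,-0.005,0,0,0,0.7]]
  squeeze: 40

```text
time_s: 2.5
tool_pos: [0.4251, -0.1869, 0.0361]
ee_rot: [0.449, 0.546, -0.448, 0.547]
wrist_force: [-0.7, 1.0, 7.4]
gripper_width: 0.454
```

Run:
```python
from h import *
for n in ("wrist","side"): cv2.imwrite(f"pics/{n}2.png",cams.snapshot(n)[:,:,::-1])
im=cv2.imread("pics/side2.png")[200:310,150:290]
cv2.imwrite("pics/c7.png",cv2.resize(im,None,fx=5,fy=5))
print(get_obs()["gripper_width"]*85)
```

```text
38.22639823525843
```

View pics/wrist2.png

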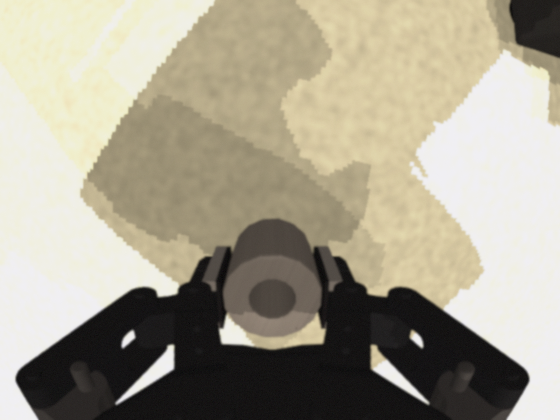

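View pics/c7.png

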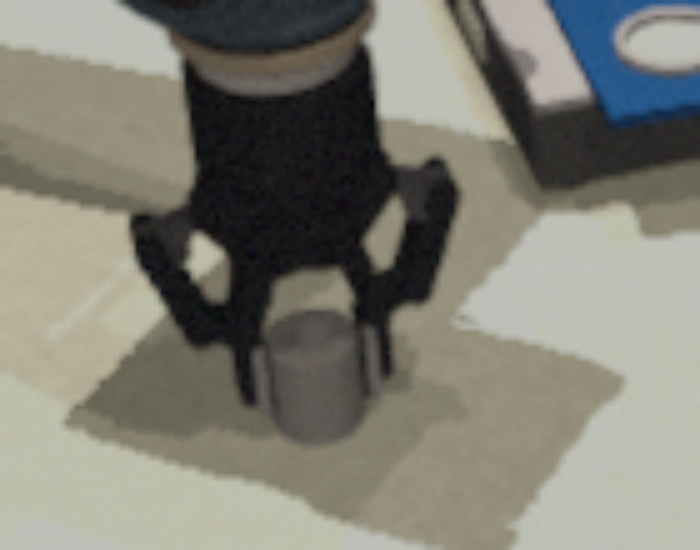

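The bushing is gripped centrally and the wrist view shows it square between the pads. I'll lift it and carry it towards the nest.

Call:
jog_arm:
  commands:
    - [[-0.05,0,0,0,0,0,0.7],[-0.12,0,0,0,0,0,0.7],[-0.22,0,0,0,0,0,0.7],[-0.32,0,0,0,0,0,0.7],[-0.42,0,0,0,0,0,0.7],[-0.52,0.02,-0.01,0,0,0,0.7],[-0.6,0.06,-0.04,0,0,0,0.7],[-0.64,0.14,-0.1,0,0,0,0.7],[-0.65,0.23,-0.16,0,0,0,0.7],[-0.65,0.32,-0.22,0,0,0,0.7],[-0.65,0.41,-0.28,0,0,0,0.7],[-0.65,0.5,-0.34,0,0,0,0.7],[-0.65,0.59,-0.4,0,0,0,0.7],[-0.65,0.68,-0.46,0,0,0,0.7],[-0.65,0.77,-0.52,0,0,0,0.7],[-0.65,0.86,-0.58,0,0,0,0.7],[-0.65,0.93,-0.63,0,0,0,0.7],[-0.65,0.97,-0.66,0,0,0,0.7],[-0.65,0.99,-0.67,0,0,0,0.7],[-0.65,0.99,-0.67,0,0,0,0.7]]

```text
time_s: 4.27
tool_pos: [0.5926, -0.0162, 0.1653]
ee_rot: [0.448, 0.547, -0.448, 0.547]
wrist_force: [-0.4, -0.3, -2.5]
gripper_width: 0.454
```

Run:
```python
from h import *
import json
o=get_obs();print(o["tool_pos"],o["gripper_width"]*85)
iw=cams.camera_info("wrist");json.dump({k:np.array(v).tolist() for k,v in iw.items()},open("iw3.json","w"))
for n in ("wrist","side","scene"): cv2.imwrite(f"pics/{n}3.png",cams.snapshot(n)[:,:,::-1])
cv2.imwrite("pics/c8.png",np.hstack([cv2.resize(cv2.imread("pics/side3.png")[90:250,200:330],None,fx=3,fy=3),cv2.resize(cv2.imread("pics/scene3.png")[130:290,230:360],None,fx=3,fy=3)]))
```

```text
[ 0.59260552 -0.01624467  0.16531786] 38.55207326467933
```

View pics/wrist3.png

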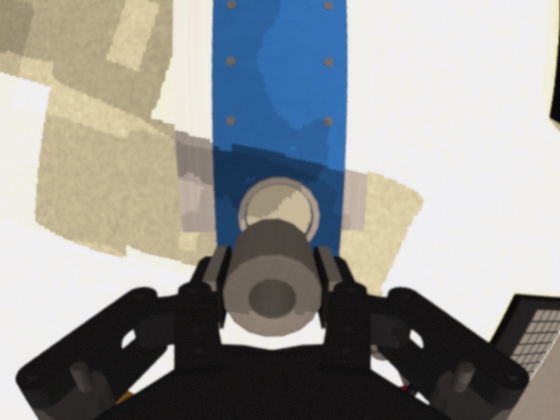

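View pics/c8.png

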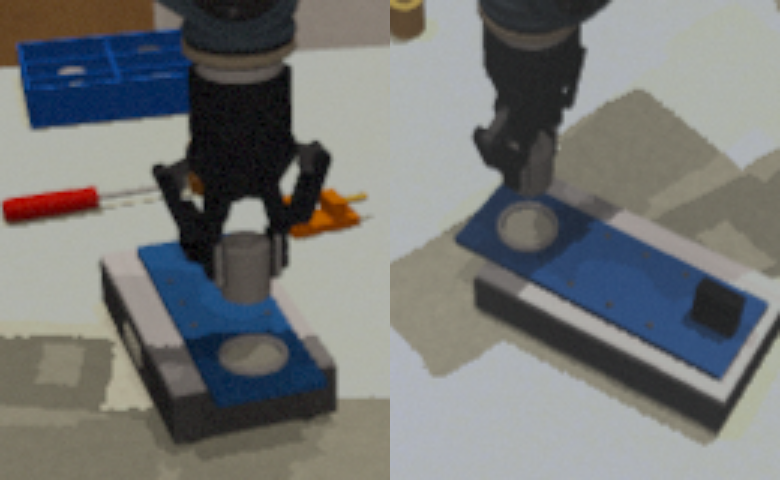

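```bash
cat > m3.py <<'E'
from h import *
import json
iw={k:np.array(v) for k,v in json.load(open("iw3.json")).items()}
W=cv2.imread("pics/wrist3.png");S=cv2.imread("pics/side3.png");C=cv2.imread("pics/scene3.png")
T=get_obs()["tool_pos"]
isd,isc=cams.camera_info("side"),cams.camera_info("scene")
def bluehole(im,box,info,fish,lab,ymax=999):
    x0,y0,x1,y1=box
    m=cv2.inRange(cv2.cvtColor(im,cv2.COLOR_BGR2HSV),(100,100,25),(128,255,255))
    m=cv2.bitwise_not(m)[y0:y1,x0:x1]
    n,l,st,ce=cv2.connectedComponentsWithStats(m)
    cs,_=cv2.findContours(m,cv2.RETR_LIST,cv2.CHAIN_APPROX_NONE)
    for c in cs:
        c=c[:,0]+[x0,y0]
        c=c[(c[:,1]<ymax)&(c[:,0]>x0+1)&(c[:,0]<x1-2)&(c[:,1]>y0+1)&(c[:,1]<y1-2)]
        if len(c)<15: continue
        P=np.array([plane(info,p,.072,fish)[:2] for p in c])
        A=np.c_[2*P,np.ones(len(P))];s=np.linalg.lstsq(A,(P**2).sum(1),rcond=None)[0]
        print(lab,len(c),"circle",s[:2].round(4),"r",np.sqrt(s[2]+s[0]**2+s[1]**2).round(4))
bluehole(W,(222,170,336,225),iw,True,"wrist")
bluehole(S,(265,190,303,228),isd,False,"side")
bluehole(C,(258,190,292,220),isc,False,"scene")
# held bushing prediction
for n,i,f in (("wrist",iw,1),("side",isd,0),("scene",isc,0)):
    for dz in(.009,-.036): print(n,dz,np.round(proj(i,T+[0,0,dz],f),1))
E
python3 m3.py
python3 - <<'E'
import cv2
cv2.imwrite("pics/c9.png",cv2.resize(cv2.imread("pics/wrist3.png")[165:345,200:350],None,fx=4,fy=3.3))
E
```

```text
wrist 128 circle [ 0.5964 -0.0132] r 0.028
side 34 circle [ 0.5895 -0.0505] r 0.0376
side 55 circle [ 0.5956 -0.0127] r 0.0301
scene 81 circle [ 0.5951 -0.0211] r 0.0334
wrist 0.009 [270.3 303. ]
wrist -0.036 [270.7 255.6]
side 0.009 [281.5 170.6]
side -0.036 [282.  187.8]
scene 0.009 [276.8 177.9]
scene -0.036 [276.6 189.5]
```

View pics/c9.png

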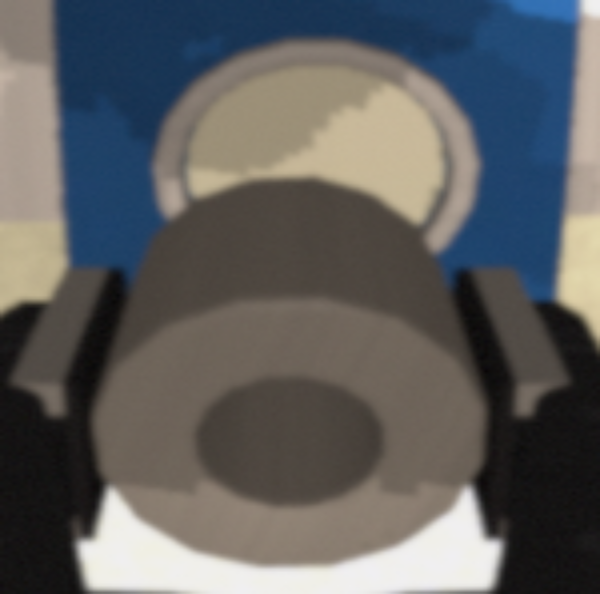

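```bash
cat > m4.py <<'E'
from h import *
import json
iw={k:np.array(v) for k,v in json.load(open("iw3.json")).items()}
T=get_obs()["tool_pos"];isd,isc=cams.camera_info("side"),cams.camera_info("scene")
S=cv2.imread("pics/side3.png");C=cv2.imread("pics/scene3.png")
print("T",T.round(4))
print("wrist top",plane(iw,(271.9,295.1),T[2]+.009,True))
u=np.array([.196,-.98,0])
print("wrist bottom",plane(iw,(276,218.4),T[2]-.036,True)+.02*u)
cv2.imwrite("pics/c10.png",np.hstack([cv2.resize(S[160:235,255:315],None,fx=7,fy=7,interpolation=0),cv2.resize(C[165:225,250:300],None,fx=7,fy=525/60,interpolation=0)]))
E
python3 m4.py
```

```text
T [ 0.592  -0.0172  0.1652]
wrist top [ 0.59187499 -0.01338751  0.17417752]
wrist bottom [ 0.59448654 -0.01623694  0.12917752]
```

View pics/c10.png

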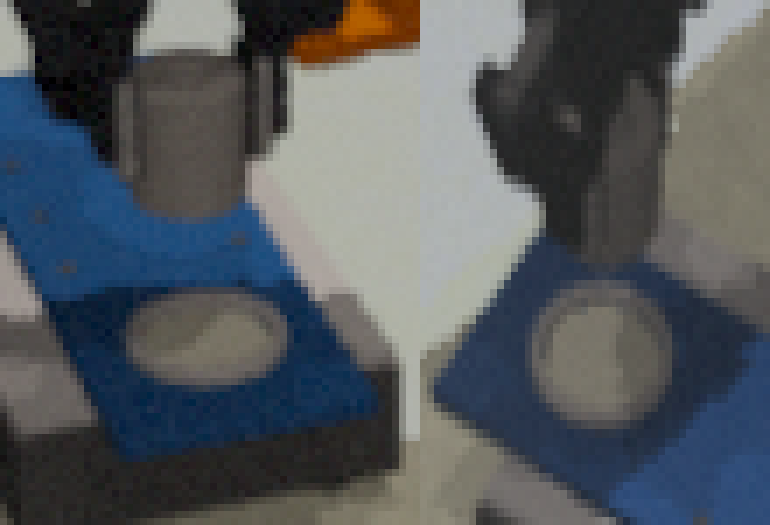

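```bash
cat > m5.py <<'E'
from h import *
isd,isc=cams.camera_info("side"),cams.camera_info("scene")
T=np.array([.5924,-.0166,.1653])
for i,n,pb,pn in((isd,"side",(281.4,190.9),(284.1,207.8)),(isc,"scene",(277.9,195.1),(275,205.1))):
    p=plane(i,pb,T[2]-.036);cam=-np.array(i["R"]).T@i["t"]
    h=(p-cam)[:2];h/=np.linalg.norm(h);b=p[:2]+.02*h
    q=plane(i,pn,.071)[:2];print(n,"bush",b.round(4),"nest",q.round(4),"nest-bush",(q-b).round(4),"-> TCP",(T[:2]+q-b).round(4))
E
python3 m5.py
```

```text
side bush [ 0.5909 -0.0119] nest [ 0.5961 -0.0121] nest-bush [ 0.0053 -0.0002] -> TCP [ 0.5977 -0.0168]
scene bush [ 0.589  -0.0151] nest [ 0.599  -0.0159] nest-bush [ 0.01   -0.0008] -> TCP [ 0.6024 -0.0174]
```

Call:
jog_arm:
  commands:
    - [[0.08,0.01,-0.001,0,0,0,0.7],[0.16,0.02,-0.002,0,0,0,0.7],[0.22,0.026,-0.003,0,0,0,0.7],[0.235,0.026,-0.003,0,0,0,0.7],[0.235,0.026,-0.003,0,0,0,0.7],[0.235,0.026,-0.003,0,0,0,0.7]]

```text
time_s: 4.92
tool_pos: [0.5976, -0.0152, 0.1186]
ee_rot: [0.448, 0.547, -0.448, 0.547]
wrist_force: [0.1, 0.5, -2.7]
gripper_width: 0.453
```

Run:
```python
from h import *
import json
o=get_obs();print(o["tool_pos"],o["gripper_width"]*85)
iw=cams.camera_info("wrist");json.dump({k:np.array(v).tolist() for k,v in iw.items()},open("iw4.json","w"))
for n in ("wrist","side","scene"): cv2.imwrite(f"pics/{n}4.png",cams.snapshot(n)[:,:,::-1])
S=cv2.imread("pics/side4.png");C=cv2.imread("pics/scene4.png");W=cv2.imread("pics/wrist4.png")
cv2.imwrite("pics/c11.png",np.hstack([cv2.resize(S[160:235,255:315],None,fx=6,fy=6,interpolation=0),cv2.resize(C[165:225,250:300],None,fx=7.5,fy=7.5,interpolation=0)]))
cv2.imwrite("pics/c12.png",cv2.resize(W[165:345,180:370],None,fx=4,fy=3.3))
```

```text
[ 0.59761291 -0.01515309  0.11856425] 38.51250700896918
```

View pics/c11.png

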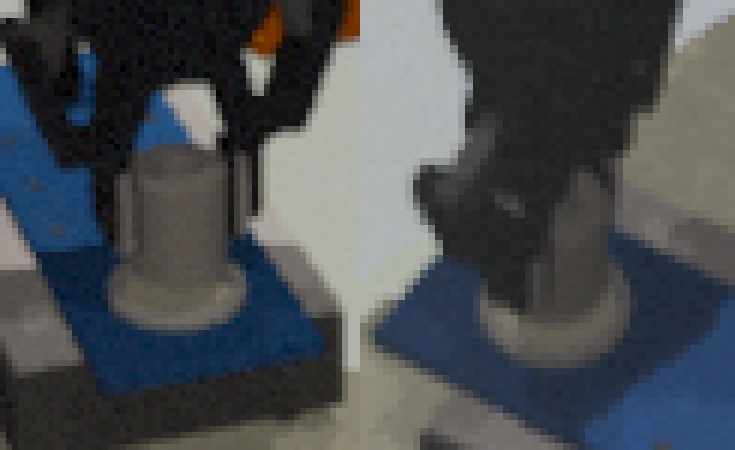

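View pics/c12.png

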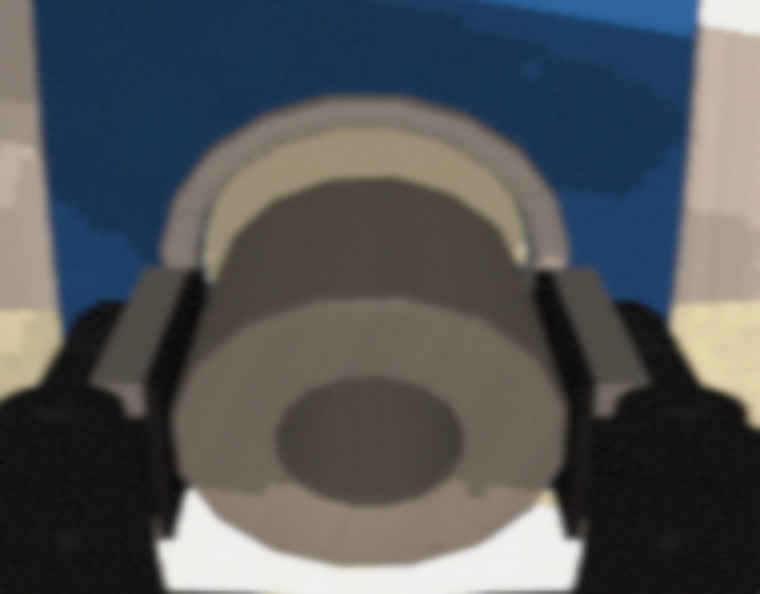

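Run:
```python
from h import *
import json
iw={k:np.array(v) for k,v in json.load(open("iw4.json")).items()}
T=get_obs()["tool_pos"];u=np.array([.196,-.98,0]);v=np.array([.98,.196,0])
print(T)
e=plane(iw,(180+366/4-.5,218.4),T[2]-.036,True);n=plane(iw,(180+366/4-.5,203.),.074,True);no=plane(iw,(180+364/4-.5,164.5+95/3.3),.074,True)
B=e+.02*u;N=n+.023*u;N2=no+.028*u
print("bush bottom",B,"nest",N,N2)
print("along u nest-bush",(N-B)@u,(N2-B)@u)
print("top center",plane(iw,(271.9,295.1),T[2]+.009,True))
for i,n in((cams.camera_info("side"),"side"),(cams.camera_info("scene"),"scene")):
    p=T-[0,0,.036]
    print(n,"bottom pred",np.round(proj(i,p),1),"top",np.round(proj(i,T+[0,0,.009]),1),"nest pred .5964,-.0145",np.round(proj(i,np.array([.5964,-.0145,.071])),1))
```

```text
[ 0.59786731 -0.01498552  0.11892734]
bush bottom [ 0.59706308 -0.01544018  0.08292734] nest [ 0.59656038 -0.01303634  0.074     ] [ 0.59627572 -0.01290069  0.074     ]
along u nest-bush -0.0024542988676769222 -0.0026430234199823206
top center [ 0.59683636 -0.0119641   0.12792734]
side bottom pred [284.8 204.1] top [284.4 187.6] nest pred .5964,-.0145 [284.3 208.3]
scene bottom pred [275.6 202.3] top [275.7 191.4] nest pred .5964,-.0145 [276.  204.8]
```

Call:
jog_arm:
  commands:
    - [[0,-0.003,-0.009,0,0,0,0.7],[0.015,-0.003,-0.009,0,0,0,0.7],[0.03,-0.003,-0.009,0,0,0,0.7],[0.045,-0.003,-0.009,0,0,0,0.7],[0.055,-0.003,-0.009,0,0,0,0.7],[0.062,-0.003,-0.009,0,0,0,0.7],[0.068,-0.003,-0.009,0,0,0,0.7],[0.068,-0.003,-0.009,0,0,0,0.7]]

```text
time_s: 5.73
tool_pos: [0.5966, -0.0132, 0.1043]
ee_rot: [0.448, 0.547, -0.448, 0.547]
wrist_force: [0.3, -0.4, -3.0]
gripper_width: 0.454
```

Run:
```python
from h import *
o=get_obs();print(o["tool_pos"],o["wrist_force"])
for n in ("wrist","side"): cv2.imwrite(f"pics/{n}5.png",cams.snapshot(n)[:,:,::-1])
S=cv2.imread("pics/side5.png");W=cv2.imread("pics/wrist5.png")
cv2.imwrite("pics/c13.png",np.hstack([cv2.resize(S[160:235,255:315],None,fx=6,fy=6,interpolation=0),cv2.resize(W[180:345,210:330],None,fx=2.8,fy=450/165)]))
```

```text
[ 0.59657341 -0.01323544  0.10432422] [ 0.28279514 -0.38646568 -3.0486687 ]
```

View pics/c13.png

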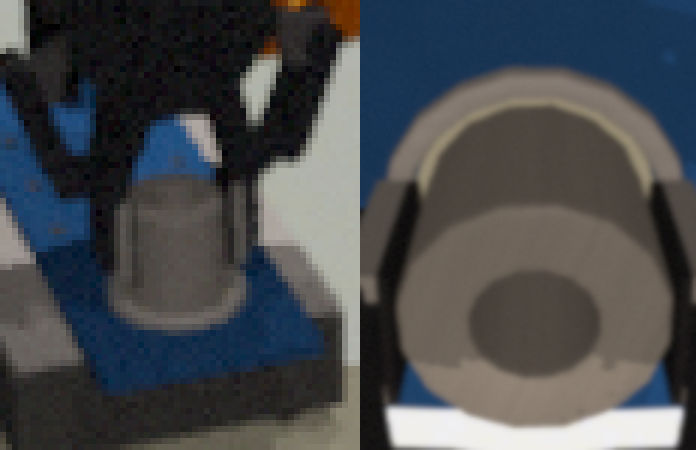

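Call:
jog_arm:
  commands:
    - [[0.002,0,0,0,0,0,0.7],[0.004,0,0,0,0,0,0.7],[0.005,0,0,0,0,0,0.7],[0.005,0,0,0,0,0,0.7]]

```text
time_s: 6.17
tool_pos: [0.5967, -0.0132, 0.1041]
ee_rot: [0.448, 0.547, -0.448, 0.547]
wrist_force: [-2.6, -0.4, 6.1]
gripper_width: 0.45
```

Call:
jog_arm:
  commands:
    - [[0.003,0,0,0,0,0,0.45],[0.003,0,0,0,0,0,0.35],[0.003,0,0,0,0,0,0.3],[0.003,0,0,0,0,0,0.25],[0.003,0,0,0,0,0,0.25],[-0.03,0,0,0,0,0,0.25],[-0.1,0,0,0,0,0,0.25],[-0.2,0,0,0,0,0,0.25],[-0.32,0,0,0,0,0,0.25],[-0.45,0,0,0,0,0,0.25],[-0.5,0,0,0,0,0,0.25],[-0.5,0,0,0,0,0,0.25]]

```text
time_s: 7.17
tool_pos: [0.5977, -0.0133, 0.2063]
ee_rot: [0.449, 0.545, -0.447, 0.548]
wrist_force: [0.4, -1.4, -0.1]
gripper_width: 0.752
```

Run:
```python
from h import *
import json
o=get_obs();print(o["tool_pos"],o["wrist_force"])
iw=cams.camera_info("wrist");json.dump({k:np.array(v).tolist() for k,v in iw.items()},open("iw6.json","w"))
for n in ("wrist","side","scene"): cv2.imwrite(f"pics/{n}6.png",cams.snapshot(n)[:,:,::-1])
S=cv2.imread("pics/side6.png");W=cv2.imread("pics/wrist6.png")
cv2.imwrite("pics/c14.png",np.hstack([cv2.resize(S[150:250,190:350],None,fx=4.5,fy=4.5,interpolation=0)]))
```

```text
[ 0.59766911 -0.01332095  0.20625075] [ 0.35585426 -1.39802358 -0.08937551]
```

View pics/wrist6.png

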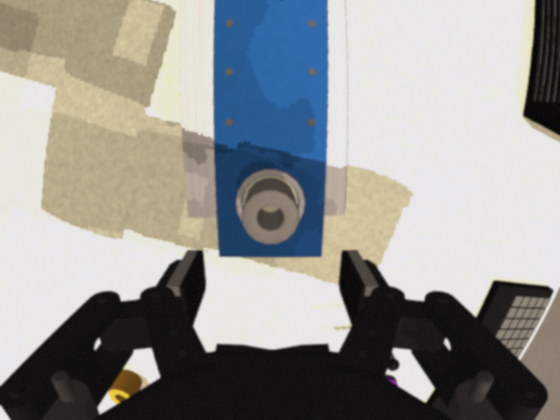

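View pics/c14.png

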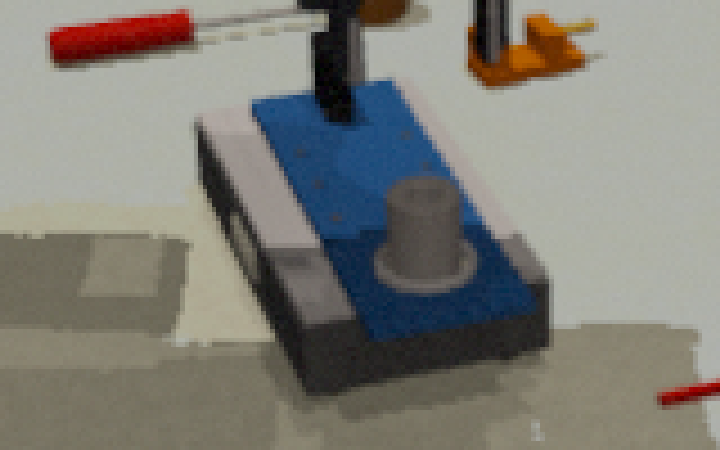

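```bash
cat > m6.py <<'E'
from h import *
import json
iw={k:np.array(v) for k,v in json.load(open("iw6.json")).items()}
W=cv2.imread("pics/wrist6.png")
m=cv2.inRange(cv2.cvtColor(W,cv2.COLOR_BGR2HSV),(100,100,25),(128,255,255))
L=[];R=[]
for y in range(5,235,5):
    x=np.where(m[y])[0];x=x[(x>190)&(x<350)]
    L.append(plane(iw,(x.min()-.5,y),.068,True)[:2]);R.append(plane(iw,(x.max()+.5,y),.068,True)[:2])
for n,P in(("L",L),("R",R)):
    P=np.array(P);vx,vy,x0,y0=cv2.fitLine((P*1000).astype(np.float32),cv2.DIST_HUBER,0,.01,.01).ravel()
    print(n,"yaw",np.degrees(np.arctan2(vx,-vy)) if vy<0 else np.degrees(np.arctan2(-vx,vy)),x0,y0, P[0],P[-1])
mid=(np.array(L)+R)/2;print("mid",mid[0],mid[-1],"width",np.linalg.norm(np.array(L)-R,axis=1)[[0,-1]])
end=[plane(iw,(x,256.),.068,True)[:2] for x in (230,270,310)];print("end",end)
R_=Rot.from_quat(get_obs()["ee_rot"]).as_matrix();print("tool z yaw",np.degrees(np.arctan2(R_[0,2],-R_[1,2])),"tilt",R_[2,0])
# block left edge from W gradient: print gray profile rows
g=cv2.cvtColor(W,cv2.COLOR_BGR2GRAY)
for y in(20,80,170,210): print(y,list(zip(range(172,216,2),g[y,172:216:2])),'|',list(zip(range(326,352,2),g[y,326:352:2])))
E
python3 m6.py
```

```text
L yaw 11.37024 542.3761 33.38419 [0.52189261 0.13635052] [ 0.55860784 -0.04635004]
R yaw 11.101383 624.5674 71.16496 [0.60866001 0.15367481] [ 0.64410896 -0.02934067]
mid [0.56527631 0.14501267] [ 0.6013584  -0.03784535] width [0.08848002 0.08717661]
end [array([ 0.57193259, -0.06829855]), array([ 0.60600841, -0.06126838]), array([ 0.64016542, -0.05472592])]
tool z yaw 11.300693267228327 tilt -0.9999981911373965
20 [(172, np.uint8(163)), (174, np.uint8(207)), (176, np.uint8(229)), (178, np.uint8(229)), (180, np.uint8(226)), (182, np.uint8(227)), (184, np.uint8(227)), (186, np.uint8(228)), (188, np.uint8(229)), (190, np.uint8(230)), (192, np.uint8(228)), (194, np.uint8(227)), (196, np.uint8(228)), (198, np.uint8(226)), (200, np.uint8(225)), (202, np.uint8(226)), (204, np.uint8(228)), (206, np.uint8(230)), (208, np.uint8(230)), (210, np.uint8(229)), (212, np.uint8(224)), (214, np.uint8(140))] | [(326, np.uint8(114)), (328, np.uint8(202)), (330, np.uint8(231)), (332, np.uint8(232)), (334, np.uint8(231)), (336, np.uint8(232)), (338, np.uint8(231)), (340, np.uint8(231)), (342, np.uint8(23
[... 1725 characters left out ...]
np.uint8(167)), (180, np.uint8(165)), (182, np.uint8(172)), (184, np.uint8(188)), (186, np.uint8(179)), (188, np.uint8(156)), (190, np.uint8(151)), (192, np.uint8(149)), (194, np.uint8(149)), (196, np.uint8(151)), (198, np.uint8(152)), (200, np.uint8(151)), (202, np.uint8(151)), (204, np.uint8(153)), (206, np.uint8(150)), (208, np.uint8(151)), (210, np.uint8(152)), (212, np.uint8(154)), (214, np.uint8(149))] | [(326, np.uint8(152)), (328, np.uint8(158)), (330, np.uint8(156)), (332, np.uint8(154)), (334, np.uint8(157)), (336, np.uint8(167)), (338, np.uint8(179)), (340, np.uint8(175)), (342, np.uint8(173)), (344, np.uint8(168)), (346, np.uint8(190)), (348, np.uint8(187)), (350, np.uint8(191))]
```

Run:
```python
from h import *
import json
iw={k:np.array(v) for k,v in json.load(open("iw6.json")).items()}
W=cv2.imread("pics/wrist6.png")
g=cv2.cvtColor(W,cv2.COLOR_BGR2GRAY).astype(float)
g=cv2.GaussianBlur(g,(3,9),0)
cv2.imwrite("pics/c15.png",np.hstack([cv2.resize(W[0:230,165:225],None,fx=5,fy=2.5),cv2.resize(W[0:230,315:360],None,fx=6,fy=2.5)]))
P=[plane(iw,(342+np.argmin(g[y,342:351]),y),.06,True)[:2]*1000 for y in range(5,120,4)]
vx,vy,x0,y0=cv2.fitLine(np.array(P,np.float32),cv2.DIST_HUBER,0,.01,.01).ravel();print("blk right yaw",np.degrees(np.arctan(-vx/vy)),x0,y0)
```

```text
blk right yaw 12.08054 633.5647 118.308525
```

View pics/c15.png

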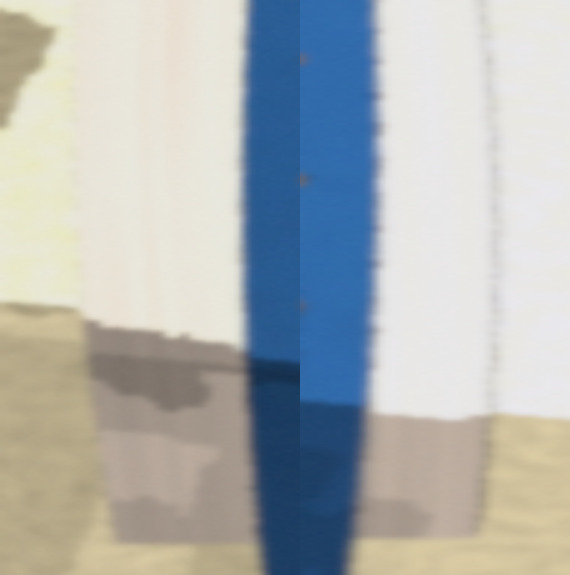

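Run:
```python
from h import *
import json
iw={k:np.array(v) for k,v in json.load(open("iw6.json")).items()}
for n,Q in(("L",[(180,0),(180.3,60),(183,130),(187.3,214)]),("R",[(345.7,0),(347.6,80),(347.2,160),(344.9,212)])):
    P=np.array([plane(iw,(x-.5,y-.5),.06,True)[:2]*1000 for x,y in Q]);print(n,P.round(1).tolist())
    print("yaw",np.degrees(np.arctan(-np.polyfit(P[:,1],P[:,0],1)[0])))
```

```text
L [[489.0, 140.9], [501.1, 88.3], [514.1, 30.9], [528.0, -40.2]]
yaw 12.169157391224939
R [[623.7, 166.2], [638.1, 97.5], [652.4, 32.6], [661.7, -11.7]]
yaw 12.093314812324566
```

Call:
jog_arm:
  commands:
    - [[0,0,-0.08,0,0,0,0.1],[0,0,-0.2,0,0,0,0],[0,0,-0.33,0,0,0,0],[0,0,-0.46,0,0,0,0],[0,0,-0.6,0,0,0,0],[0.01,-0.003,-0.74,0,0,0,0],[0.02,-0.004,-0.86,0,0,0,0],[0.03,-0.005,-0.93,0,0,0,0],[0.03,-0.005,-0.953,0,0,0,0],[0.03,-0.005,-0.953,0,0,0,0],[0.03,-0.005,-0.953,0,0,0,0]]

```text
time_s: 8.23
tool_pos: [0.5584, 0.1727, 0.197]
ee_rot: [0.448, 0.547, -0.449, 0.547]
wrist_force: [0.2, -0.0, 0.6]
gripper_width: 1.0
```

Run:
```python
from h import *
import json
o=get_obs();print(o["tool_pos"],o["wrist_force"])
iw=cams.camera_info("wrist");json.dump({k:np.array(v).tolist() for k,v in iw.items()},open("iw7.json","w"))
for n in ("wrist","side","scene"): cv2.imwrite(f"pics/{n}7.png",cams.snapshot(n)[:,:,::-1])
T=o["tool_pos"]
print(proj(iw,np.array([T[0],T[1],.113]),True))
```

```text
[0.55838494 0.17268198 0.19704297] [ 0.2106066  -0.03236216  0.57867777]
(np.float64(272.2672564143201), np.float64(223.83011168965575))
```

View pics/wrist7.png

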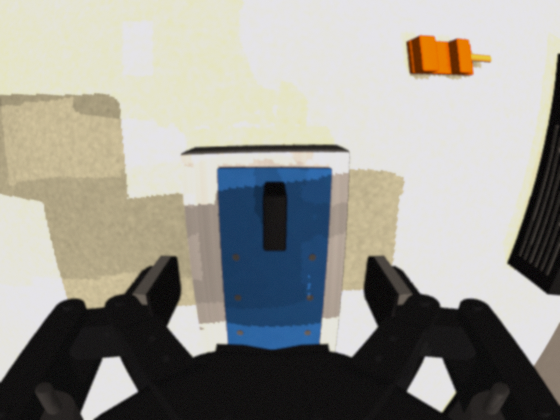

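View pics/scene7.png

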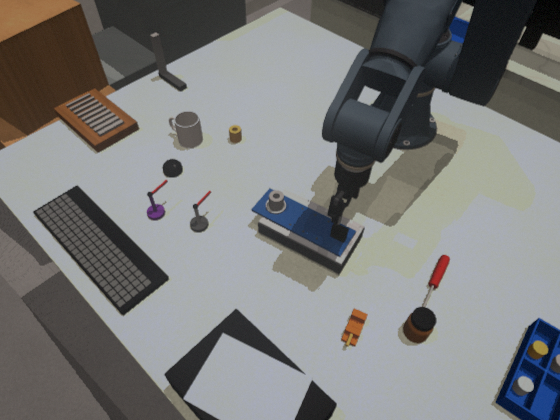

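Call:
jog_arm:
  commands:
    - [[0.04,0.007,0,0,0,0,0],[0.12,0.007,0,0,0,0,0],[0.21,0.007,0,0,0,0,0.1],[0.3,0.007,0,0,0,0,0.2],[0.38,0.007,0,0,0,0,0.3],[0.45,0.007,0,0,0,0,0.3],[0.48,0.007,0,0,0,0,0.4],[0.48,0.007,0,0,0,0,0.5],[0.48,0.007,0,0,0,0,0.6]]
  squeeze: 60

```text
time_s: 9.13
tool_pos: [0.5598, 0.1735, 0.1016]
ee_rot: [0.448, 0.547, -0.448, 0.547]
wrist_force: [1.1, -0.2, 0.6]
gripper_width: 0.403
```

Run:
```python
from h import *
o=get_obs();print(o["tool_pos"],o["wrist_force"],o["gripper_width"]*85)
cv2.imwrite("pics/wrist8.png",cams.snapshot("wrist")[:,:,::-1])
cv2.imwrite("pics/side8.png",cams.snapshot("side")[:,:,::-1])
```

```text
[0.5598238  0.17353033 0.10158776] [ 1.10203202 -0.15481029  0.58798634] 34.26718050425492
```

View pics/wrist8.png

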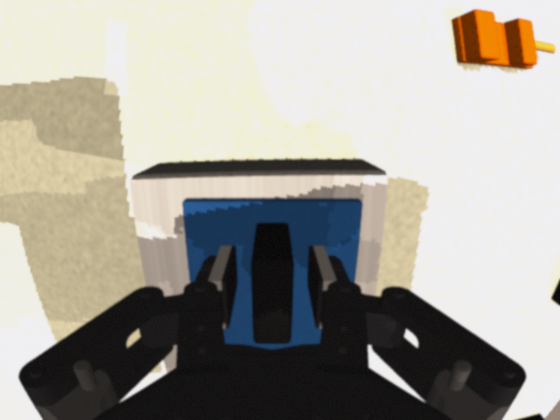

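Call:
jog_arm:
  commands:
    - [[0,0,0,0,0,0,0.7],[0,0,0,0,0,0,0.78],[0,0,0,0,0,0,0.85],[0,0,0,0,0,0,0.95],[0,0,0,0,0,0,0.95],[0,0,0,0,0,0,0.95]]

```text
time_s: 9.73
tool_pos: [0.5599, 0.1738, 0.1023]
ee_rot: [0.449, 0.547, -0.448, 0.547]
wrist_force: [-2.1, -0.9, 5.5]
gripper_width: 0.178
```

Run:
```python
from h import *
o=get_obs();print(o["tool_pos"],o["wrist_force"],o["torque"],o["gripper_width"]*85)
for n in("side","scene"):cv2.imwrite(f"pics/{n}9.png",cams.snapshot(n)[:,:,::-1])
S=cv2.imread("pics/side9.png")
cv2.imwrite("pics/c16.png",cv2.resize(S[140:260,200:400],None,fx=4,fy=4,interpolation=0))
```

```text
[0.55992249 0.17380967 0.10225662] [-2.08151863 -0.91802345  5.47897454] [-0.10949015  0.26830428 -0.16639337] 15.166648425067658
```

View pics/c16.png

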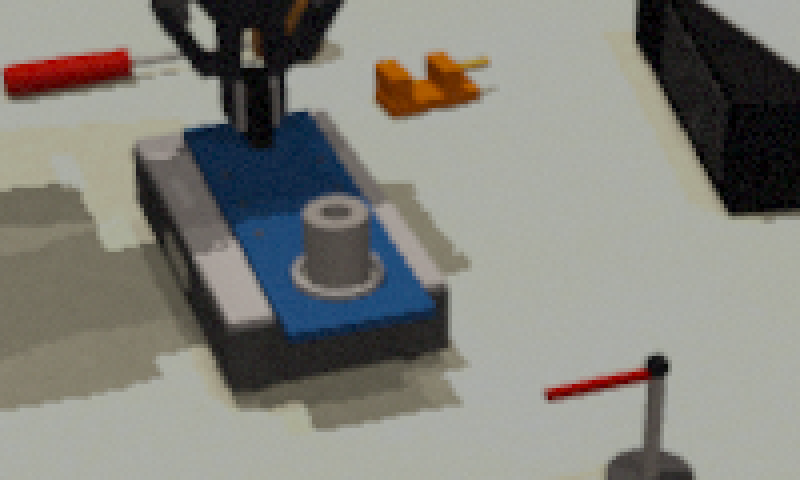

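Call:
jog_arm:
  commands:
    - [[0,0,0.005,0,0,0,0.95],[0,0,0.015,0,0,0,0.95],[0,0,0.03,0,0,0,0.95],[0,0.001,0.05,0,0,0,0.95],[0,0.001,0.075,0,0,0,0.95],[0,0.001,0.1,0,0,0,0.95],[0,0.002,0.125,0,0,0,0.95],[0,0.002,0.15,0,0,0,0.95],[0,0.002,0.175,0,0,0,0.95],[0,0.003,0.2,0,0,0,0.95],[0,0.003,0.225,0,0,0,0.95],[0,0.003,0.25,0,0,0,0.95],[0,0.004,0.275,0,0,0,0.95],[0,0.004,0.3,0,0,0,0.95],[0,0.005,0.325,0,0,0,0.95],[0,0.005,0.35,0,0,0,0.95],[0,0.005,0.37,0,0,0,0.95],[0,0.005,0.385,0,0,0,0.95],[0,0.006,0.395,0,0,0,0.95],[0,0.006,0.4,0,0,0,0.95]]

```text
time_s: 11.5
tool_pos: [0.5768, 0.0963, 0.1022]
ee_rot: [0.449, 0.547, -0.448, 0.547]
wrist_force: [-1.0, 7.8, 6.2]
gripper_width: 0.182
```

```bash
cat > look.py <<'E'
from h import *
import sys
k=sys.argv[1]
o=get_obs();print(o["time_s"],o["tool_pos"],o["wrist_force"],o["torque"],o["gripper_width"]*85)
for n in("side","scene"):cv2.imwrite(f"pics/{n}{k}.png",cams.snapshot(n)[:,:,::-1])
S=cv2.imread(f"pics/side{k}.png");C=cv2.imread(f"pics/scene{k}.png")
cv2.imwrite(f"pics/a{k}.png",cv2.resize(S[170:270,230:380],None,fx=5,fy=5,interpolation=0))
cv2.imwrite(f"pics/b{k}.png",cv2.resize(C[180:270,185:305],None,fx=6,fy=6,interpolation=0))
E
python3 look.py 10
```

```text
11.5 [0.5767525  0.09630257 0.10223347] [-0.96991979  7.76991388  6.1521634 ] [ 1.02126346  0.33813146 -0.03761301] 15.457475912977664
```

View pics/a10.png

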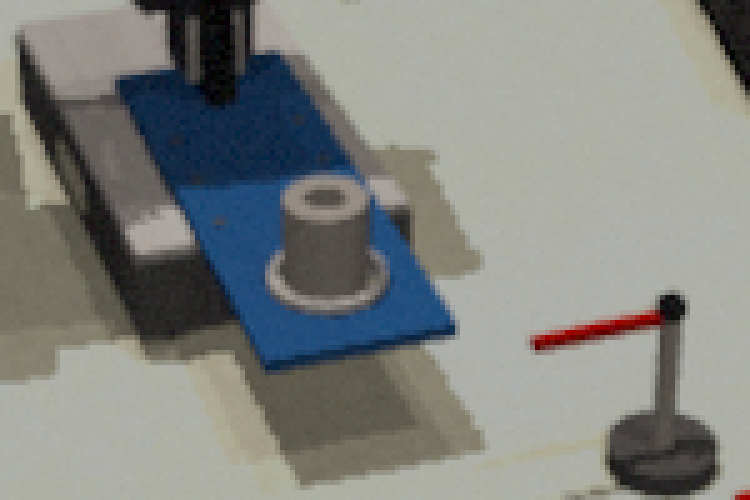

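View pics/b10.png

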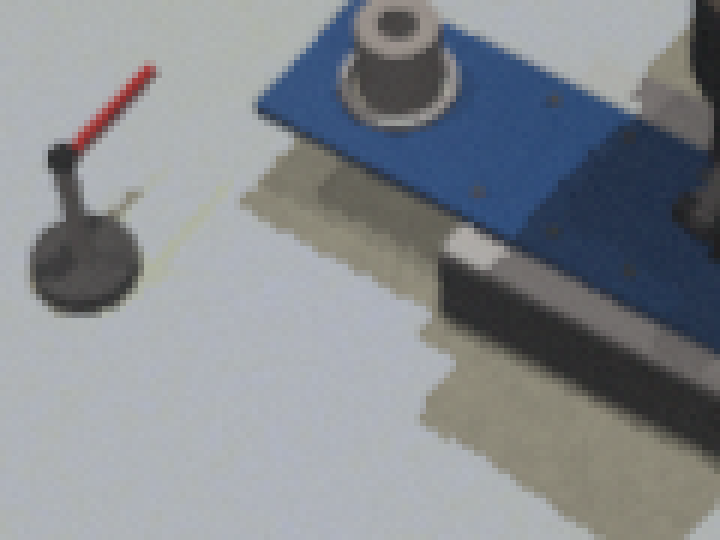

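```bash
cat > m10.py <<'E'
from h import *
def go(sc,sp,cc,cp,scl=None,zc=.068):
    isd,isc=cams.camera_info("side"),cams.camera_info("scene")
    u=np.array([.2096,-.9778,0]);v=np.array([.9778,.2096,0])
    c,e1=tri([ray(isd,sc,0),ray(isc,cc,0)]);p,e2=tri([ray(isd,sp,0),ray(isc,cp,0)])
    print("corner",c.round(4),np.round(e1,4),"tip",p.round(4),np.round(e2,4))
    print("tri: to go(corner)",((p-c)@u).round(4),"lat",((p-c)@v).round(4))
    for n,i,a,b in(("side",isd,sc,sp),("scene",isc,cc,cp)):
        A=plane(i,a,zc);B=plane(i,b,.081);print(n,A.round(4),B.round(4),"to go",((B-A)@u).round(4),"lat",((B-A)@v).round(4))
    if scl is not None:
        A=plane(isd,scl,zc);B=plane(isd,sc,zc);print("side other corner",A.round(4),"width",np.linalg.norm(A-B).round(4),"edge x_b diff (right-left)",((B-A)@u).round(4))
if __name__=="__main__":
    go((320.5,234.1),(336.1,238.1),(227.3,196.7),(210,191.2),(282.7,241.3))
E
python3 m10.py
```

```text
corner [ 0.6665 -0.1316  0.0685] [0.0015 0.0015] tip [ 0.6936 -0.1707  0.0823] [0.0013 0.0013]
tri: to go(corner) 0.0439 lat 0.0183
side [ 0.6653 -0.1298  0.068 ] [ 0.6928 -0.168   0.081 ] to go 0.0432 lat 0.0188
scene [ 0.6678 -0.1322  0.068 ] [ 0.6943 -0.172   0.081 ] to go 0.0444 lat 0.0176
side other corner [ 0.5794 -0.146   0.068 ] width 0.0874 edge x_b diff (right-left) 0.0021
```

Call:
jog_arm:
  commands:
    - [[0,0,0.005,0,0,0,0.95],[0,0,0.015,0,0,0,0.95],[0,0,0.03,0,0,0,0.95],[0,0.001,0.05,0,0,0,0.95],[0,0.001,0.07,0,0,0,0.95],[0,0.001,0.09,0,0,0,0.95],[0,0.001,0.11,0,0,0,0.95],[0,0.002,0.13,0,0,0,0.95],[0,0.002,0.15,0,0,0,0.95],[0,0.002,0.17,0,0,0,0.95],[0,0.003,0.185,0,0,0,0.95],[0,0.003,0.195,0,0,0,0.95],[0,0.003,0.2,0,0,0,0.95],[0,0.003,0.2,0,0,0,0.95],[0,0.003,0.2,0,0,0,0.95]]

```text
time_s: 12.85
tool_pos: [0.5853, 0.0573, 0.1023]
ee_rot: [0.449, 0.547, -0.448, 0.547]
wrist_force: [-1.4, 6.4, 5.8]
gripper_width: 0.18
```

```bash
python3 look.py 11
```

```text
12.85 [0.58527041 0.05725816 0.10234189] [-1.43125708  6.35819421  5.83962914] [ 0.8646458   0.37340058 -0.03740492] 15.273809777528045
```

View pics/a11.png

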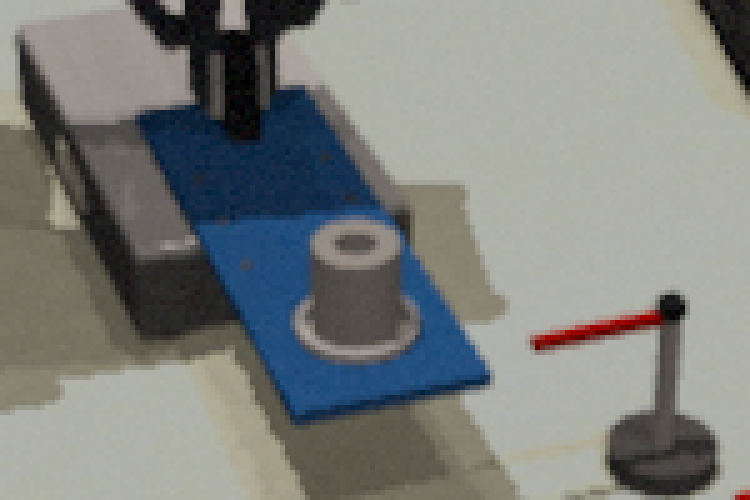

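View pics/b11.png

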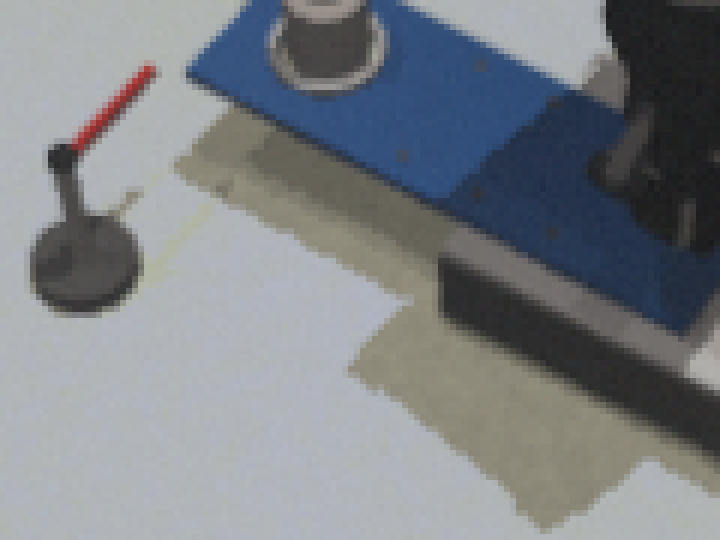

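Run:
```python
from m10 import *
go((327.5,244.5),(336.1,238.1),(215.7,191.2),(210,191.2),(288.1,251.7))
```

```text
corner [ 0.6753 -0.1705  0.0671] [0.0013 0.0013] tip [ 0.6936 -0.1707  0.0823] [0.0013 0.0013]
tri: to go(corner) 0.0041 lat 0.0179
side [ 0.6739 -0.1709  0.068 ] [ 0.6928 -0.168   0.081 ] to go 0.0012 lat 0.0191
scene [ 0.677  -0.1701  0.068 ] [ 0.6943 -0.172   0.081 ] to go 0.0054 lat 0.0165
side other corner [ 0.587  -0.1854  0.068 ] width 0.0881 edge x_b diff (right-left) 0.004
```

```bash
cat > m11.py <<'E'
from h import *
import sys
k=sys.argv[1]
u=np.array([.2096,-.9778,0]);v=np.array([.9778,.2096,0])
S=cv2.imread(f"pics/side{k}.png");C=cv2.imread(f"pics/scene{k}.png")
isd,isc=cams.camera_info("side"),cams.camera_info("scene")
def red(im,box):
    x0,y0,x1,y1=box;a=im[y0:y1,x0:x1].astype(int)
    m=(a[:,:,2]-np.maximum(a[:,:,0],a[:,:,1])>50)
    return np.argwhere(m)[:,::-1]+[x0,y0]
def blue(im):
    a=im.astype(int);return ((a[:,:,0]-a[:,:,2]>30)&(a[:,:,0]-a[:,:,1]>15))
def rep(n,i,Pb,zb,edge,ze):
    B=np.array([plane(i,p,zb) for p in Pb]);E=np.array([plane(i,p,ze) for p in edge])
    xb,yb=B@u,B@v;xe,ye=E@u,E@v
    fb=np.polyfit(yb,xb,1);fe=np.polyfit(ye,xe,1)
    tip=yb.min();print(n,"bar slope",fb[0].round(3),"tip y",tip.round(4),"xb mean",xb.mean().round(4),"at tip",np.polyval(fb,tip).round(4))
    ym=(ye.min()+ye.max())/2
    print("   edge slope",fe[0].round(3),"y range",ye.min().round(4),ye.max().round(4),"x mid",np.polyval(fe,ym).round(4),"resid",np.std(xe-np.polyval(fe,ye)).round(4),"TO GO mean/tip",(xb.mean()-np.polyval(fe,ym)).round(4),(np.polyval(fb,tip)-np.polyval(fe,ym)).round(4))
b=blue(S);e=[]
for x in range(280,335):
    y=np.where(b[200:275,x])[0]
    if len(y):e.append((x,y.max()+200+.5))
e=np.array(e);
# keep the lower edge: line robust
l=cv2.fitLine(e[3:-3].astype(np.float32),cv2.DIST_HUBER,0,.01,.01).ravel();d=np.abs((e[:,0]-l[2])*l[1]-(e[:,1]-l[3])*l[0]);e=e[d<1.0]
rep("side",isd,red(S,(330,225,362,245)),.081,e,.060)
b=blue(C);e=[]
for y in range(165,192):
    x=np.where(b[y,195:260])[0]
    if len(x):e.append((x.min()+195-.5,y))
e=np.array(e);l=cv2.fitLine(e.astype(np.float32),cv2.DIST_HUBER,0,.01,.01).ravel();d=np.abs((e[:,0]-l[2])*l[1]-(e[:,1]-l[3])*l[0]);e=e[d<1.0]
print("scene edge px",e[0],e[-1],"side n")
rep("scene",isc,red(C,(196,188,216,206)),.081,e,.068)
E
python3 m11.py 11
```

```text
side bar slope -0.017 tip y 0.6427 xb mean 0.3098 at tip 0.3103
   edge slope 0.008 y range 0.5361 0.6237 x mid 0.3034 resid 0.0011 TO GO mean/tip 0.0065 0.007
scene edge px [233.5 172. ] [215.5 191. ] side n
scene bar slope -0.001 tip y 0.6423 xb mean 0.3154 at tip 0.3154
   edge slope -0.005 y range 0.5405 0.6261 x mid 0.3087 resid 0.0006 TO GO mean/tip 0.0067 0.0067
```

Call:
jog_arm:
  commands:
    - [[0,0,0.005,0,0,0,0.95],[0,0,0.011,0,0,0,0.95],[0,0,0.018,0,0,0,0.95],[0,0,0.024,0,0,0,0.95],[0,0,0.027,0,0,0,0.95],[0,0,0.028,0,0,0,0.95],[0,0,0.028,0,0,0,0.95],[0,0,0.028,0,0,0,0.95]]

```text
time_s: 13.62
tool_pos: [0.5863, 0.0521, 0.1024]
ee_rot: [0.449, 0.547, -0.448, 0.547]
wrist_force: [-0.9, 8.7, 7.9]
gripper_width: 0.181
```

```bash
python3 look.py 12; python3 m11.py 12
```

```text
13.6167 [0.58633095 0.05205216 0.10241598] [-0.90753719  8.65511259  7.85475765] [ 1.22954852  0.40657321 -0.08531781] 15.40986354798384
side bar slope -0.017 tip y 0.6427 xb mean 0.3098 at tip 0.3103
   edge slope -0.001 y range 0.5379 0.6243 x mid 0.3089 resid 0.001 TO GO mean/tip 0.0009 0.0014
scene edge px [231.5 172. ] [214.5 190. ] side n
scene bar slope -0.001 tip y 0.6423 xb mean 0.3154 at tip 0.3154
   edge slope 0.011 y range 0.5436 0.6246 x mid 0.3144 resid 0.0007 TO GO mean/tip 0.001 0.001
```

View pics/a12.png

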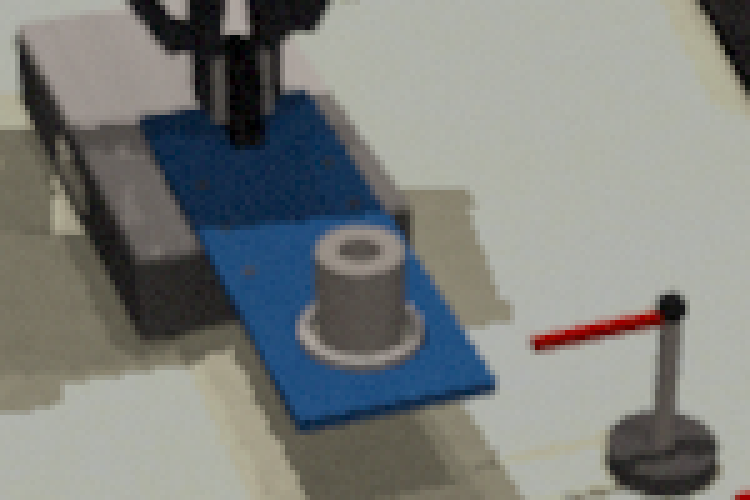

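View pics/b12.png

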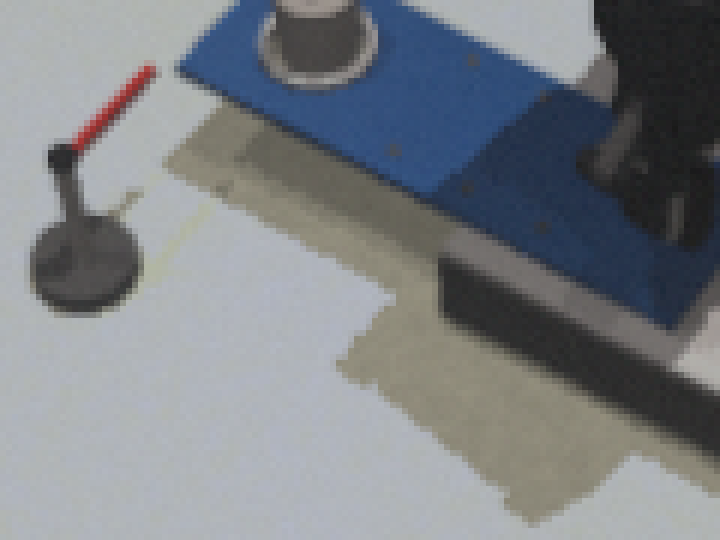

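Call:
jog_arm:
  commands:
    - [[0,0,0.002,0,0,0,0.95],[0,0,0.002,0,0,0,0.95],[0,0,0.002,0,0,0,0.95],[0,0,0.002,0,0,0,0.95],[0,0,0.002,0,0,0,0.95],[0,0,0.002,0,0,0,0.95]]

```text
time_s: 14.22
tool_pos: [0.5864, 0.0517, 0.1024]
ee_rot: [0.449, 0.547, -0.448, 0.547]
wrist_force: [-1.7, 8.5, 7.4]
gripper_width: 0.18
```

```bash
python3 look.py 13; python3 m11.py 13; python3 -c "
import cv2;cv2.imwrite('pics/s13.png',cv2.imread('pics/side13.png'))"
```

```text
14.2167 [0.58640369 0.05169774 0.10240547] [-1.70286673  8.47876376  7.43408786] [ 1.32992532  0.40541908 -0.0640418 ] 15.297369653460592
side bar slope -0.017 tip y 0.6427 xb mean 0.3098 at tip 0.3103
   edge slope 0.004 y range 0.5379 0.6243 x mid 0.3094 resid 0.001 TO GO mean/tip 0.0005 0.001
scene edge px [231.5 172. ] [214.5 190. ] side n
scene bar slope -0.001 tip y 0.6423 xb mean 0.3154 at tip 0.3154
   edge slope 0.024 y range 0.5436 0.6246 x mid 0.3146 resid 0.0005 TO GO mean/tip 0.0008 0.0008
```

View pics/side13.png

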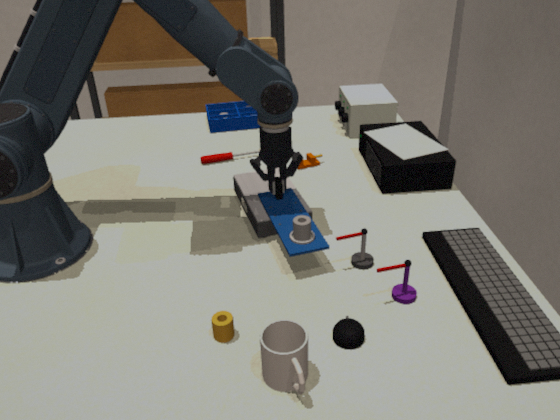

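The side view shows the bushing upright in its nest near (302,230). The plate's end is level with the grey-post pointer (tip at 336,238), and the gripper is still on the rib. The brass bushing, mug and the other things nearby haven't moved. I'll hand in the job now.

Run:
```python
from plant import r
print(r.close_job())
```

```text
the job is handed in; nothing more can be done
None
```

I stood the steel bushing in the nest and let go of it. Then I gripped the plate by its black rib and slid it about 125 mm straight out along the block, to the red pointer on the grey post. I handed the job in at 14.3 s with the rib still gripped (60 N set) and the wrist force showing about 7 N of downward push on the plate.

- **Plate end:** fitting lines to the plate's end and the pointer bar put the end 0.5–1 mm short of the pointer in both the side and scene views. An earlier check from the plate's corner read about 2 mm further out than these fits. By that reading the end would now be about 1 mm past the pointer, so I count the alignment as good to about 1 mm.
- **Bushing and plate:** the last pictures show the bushing upright inside the ring. The tool's height and angle stayed constant, which fits the plate lying flat. The plate sits about 0.9° off the block's axis, as I found it; I did not straighten it.
- **Surroundings:** the brass bushing, mug, purple look-alike and the other things look undisturbed. The highest wrist force I saw was about 12 N.
- **Camera disagreements:** the cameras disagreed by up to about 6 mm on absolute positions, mostly along world y. I therefore set the nest and pointer fits by comparing both parts within the same picture.

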